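# Seat a tube block in the dry-block heater

## Task

Take the wide aluminium tube block (the one with two rows of holes) from its sloping stand and lower it into the well on top of the white heater, without dropping it, until it sits flat and square on the well's floor. Then slide the heater's retaining bar over the block's edge, fully home against its stop, and let go; leave the narrow block and the other things on the bench where they are.

Things in the scene. Friction and masses are not known exactly. Their poses are not given: they have to be found in the camera images.
- wide_block: Aluminium block 96 (x) x 64 (y) x 30 mm, 0.4 kg, two rows of four 16 mm holes in its top. Amid the top stands a black grip plate 50 long (x), 14 thick (y), 45 mm high (30 to 75 above the underside). Origin: centre of the underside, z normal to the top. Starts on its stand leaning 30 degrees: z leans to the stand's +x, the grip plate runs down the slope. Fits the well either way round (half turn)
- narrow_block: The other aluminium tube block, to be left alone: 96 x 40 x 30 mm with the same black grip plate, only one hole at each end of it. Origin: centre of the underside. It lies on the other stand in the same way
- wide_stand: Fixed white stand under the wide block, 130 x 92 mm on the bench. Its board slopes down at 30 degrees from its -x side (towards the robot, 86 mm high) to its +x side (24 mm); a lip 14 mm high along the lower edge holds the block. Origin: centre of the base, on the bench; x points down the slope, away from the robot
- narrow_stand: Fixed stand of the same shape under the narrow block; same origin and axes. The heater and the two stands change places from start to start
- heater: Fixed white dry-block heater, 220 (x) x 170 (y) x 85 mm high, control panel on its -x side (towards the robot). Origin: centre of the base, on the bench. Its top has the well and, on the -x side of the well, the retaining bar
- well (a point): Centre of the well's floor, 55 mm above the bench, 30 mm below the heater's top, 40 mm to +x of the heater's centre; axes as the heater's. The well is 99 (x) x 67 (y) mm and 30 mm deep, with a 5 mm wide 45 degree bevel round its mouth. With the block right down, its top is level with the heater's top
- bar (a joint): Travel of the retaining bar in m along the heater's +x: 0 drawn back, clear of the well; 0.035 home against its stop, its front edge about 12 mm over the block. A few newtons of friction; it stays where it is left. Its steel plate (44 x 58 x 6 mm) runs 2 mm above the heater's top
- bar_tab (a point): Middle of the top edge of the bar's upright black tab, by which it is pushed or pinched: 10 mm thick (x), 44 mm wide (y), from 8 to 38 mm above the heater's top; axes as the heater's; moves with the bar. The bar's plate reaches 5 mm from the tab's middle to -x and 39 mm to +x
- slide_box: Bystander: blue plastic slide box, 90 x 170 x 30 mm, origin centre of the underside
- dropper: Bystander: white dropper bottle, 32 mm across and 75 mm high, standing, origin centre of the underside
- film_carton: Bystander: white carton, 110 mm cube, origin centre of the underside

How it is judged (in metres and radians):
On the way, in this order (a step that is already met when the one before it is completed fails the run):
1. the wide block is down in the well, flat and square on its floor, with the bar still drawn back (horizontal distance between wide_block and well below 0.005 m and z of wide_block in the frame of well below 0.0025 m and angle between wide_block's own z axis and vertical below 0.035 rad and angle between the x axis of wide_block and the x axis of heater, either way round below 0.07 rad and value of joint bar below 0.015 m), for 0.2 s.
2. the bar is home over the seated block (horizontal distance between wide_block and well below 0.005 m and z of wide_block in the frame of well below 0.0025 m and angle between wide_block's own z axis and vertical below 0.035 rad and angle between the x axis of wide_block and the x axis of heater, either way round below 0.07 rad and value of joint bar above 0.0315 m), for 0.2 s.
At the end, for the whole second after the job is handed in: The wide block rests in the well: its origin within 5 mm of the well's centre sideways and less than 2.5 mm above the well's floor, tilted less than 2 degrees, square to the heater within 4 degrees, at rest; the bar is home (joint above 0.0315 of 0.035 m) (all of step 2 and linear speed of wide_block below 0.02 m/s); the robot touches nothing.
It fails at once if the wide block was dropped: it fell freely, out of the fingers, faster than 0.6 m/s (linear speed of wide_block above 0.6 m/s and contact force between the fingers and wide_block below 0.2 N).
It fails at once if the narrow block was pulled from its place by more than 15 mm (distance of narrow_block from where it was at the start of the episode above 0.015 m).
It fails at once if the slide box was shifted by more than 15 mm (distance of slide_box from where it was at the start of the episode above 0.015 m).
It fails at once if the dropper bottle was shifted by more than 15 mm (distance of dropper from where it was at the start of the episode above 0.015 m).
It fails at once if the carton was shifted by more than 15 mm (distance of film_carton from where it was at the start of the episode above 0.015 m).
It also fails if it takes over 54 s, if anything falls off the work surface, if the arm or the gripper's body presses on something with over 40 N, if the wrist force passes 120 N, or if a joint passes its speed limit or range.

## Robot

A 6-joint arm with a two-finger parallel gripper is mounted at the origin on the work surface. World frame = base frame: x ahead of the robot, y to its left, z up, the work surface at z = 0. Lengths are in mm, angles in rad, forces in N, time in s.
With the tool pointing down it reaches from about 350 to 875 mm from the base axis. Payload 15.5 kg.
Tool frame: the origin (TCP) lies midway between the tips of the shut fingers; the grasp point (between the pads) lies 19 mm behind it; x points along the fingers, y is the direction in which the jaws open and shut, and the axes are right-handed (so a half turn about x gives the same grasp; the last joint's range is limited). The gripper opens to 85 mm and grips with 20 to 120 N. Pads are 22 mm wide; open, the fingers measure 114 mm over their backs; the gripper's body (76 mm by 85 mm) begins 54 mm behind the grasp point. The pads swing forward as they close: fully open they stand 13 mm farther back than shut.
Start: joints at [1.208, 0.494, 1.345, -0, 1.302, -0.096], TCP at [164.774, 602.89, 231.277] pointing down, gripper open.
Joint ranges: [-2.91, 2.91], [-0.82, 2.16], [0.22, 2.67], [-1.22, 4.37], [0.12, 2.79], [-3.08, 3.08]. Speed limits (rad/s): [1.89, 1.89, 2.57, 3.01, 3.01, 3.01].

## Interface

Orientations are given as a rotation vector (axis times angle).
In Python, from station import sensors, get_image, ctrl, models gives the robot as it stands.
- The arm moves only by the tool jog_arm, never from a script. Its argument "plan" is a list that holds one entry, the list of rows, each a list of 7 numbers: the shift along the tool's x, y, z in m, then the turn, a rotation vector about the tool's x, y, z in degrees, then the opening in per cent of the stroke, from 0 (shut) to 100 (fully open). In form: [[[x, y, z, ax, ay, az, claw], ...]]. A call has 1 to 5 rows; each row shifts and turns the commanded pose from where the row before left it, along the tool's axes as they then stand; what a row does not reach is not made up. A row lasts 1/10 s, in which the tool goes at most 50 mm and 8.59 degrees, less where a joint would pass 70% of its speed; a pose out of reach is approached as far as the arm can. A call is refused whole if a number of a shift passes 0.05 or a number of a turn 8.59, either way. A call with a gripper value outside its range is refused whole. The fingers move at their own pace and stop on an object; "squeeze" is the grip in N (left out, the last holds). Time passes only in rows, so rows that do not move let the fingers close. It gives the time, the measured TCP pose, the force and the opening at its end, in the units of the state.
- sensors.get_state(): the state, without advancing time (a new reading comes with each control period).
- get_image(name): name is "side" or "top" or "wrist"; returns a dict with "frame" (400x640x3 uint8, red, green, blue), "vfov" (degrees; the focal length in pixels is half the picture's height over the tangent of half this angle, whatever the lens; pixels are square), "cx", "cy" (the principal point, pixels), "R" (3x3) and "t" (3): a world point X has camera coordinates R X + t. Camera axes: x right, y down, z forward; pixel columns grow to the right and rows downward; lengths in mm; the calibration is good to about 2 mm. A picture is of the moment at which its call begins. There is no depth.
- ctrl.sign_off(): hands the job in, once; it reports no verdict.
Trained networks look in the newest picture that a camera, given by its name, has taken for a name from the list of things; names that differ only in an ending like _2 or _b are one class to them, and where a whole thing is asked for, a point or a joint stands for the part that bears it (a point fixed in the world has none). Each returns a list of dicts, best first, with "score" (0 to 1); they miss things now and then, are a little off and sometimes report something else, mostly with a low value. They report only what shows in the picture. A call takes as long as a camera call.
- models.boxes_of(camera, label): "at" ([x, y, z] in mm, in world coordinates, good to about 4 mm: the middle of the surface that is visible of it).
- models.mark_of(camera, label): "at" ([x, y, z] in mm, in world coordinates, good to about 4 mm: a listed point, or the origin of a listed thing).
The state is a dict: "t": time; "joint_positions": joint angles; "qd": joint speeds; "effort": joint torques, N m; "ee_pos": TCP position; "tcp_rot": TCP orientation; "ft_force": force on the tool from outside, world axes, zero at the start; "torque": the same for the moment, N m; "finger_gap": opening from 0.0 (shut) to 1.0 (fully open).
Only numpy, scipy, OpenCV 4.12 (cv2) and the standard library are available. Lean on these libraries where they do the work, as an engineer would, in place of code of your own. Each camera call takes 0.05 s, during which the arm holds its last target. There are 200 camera calls.

## Working session

There is one attempt and no reset: what is moved stays moved. The work goes in short steps, Python scripts to look and compute and a tool call to move; the robot and the scene stay as the last step left them, time stands still between calls to the robot, and variables do not carry over. Pictures are saved under pics/ and viewed, about 8 in all and at most 12, crops included, and the job is handed in when it is done.

Besides the shell and the picture viewer there is one more tool, called after "Call:" by a JSON object that holds its "fn" and its "kwargs". jog_arm: Moves the arm, as the interface text tells. Its arguments: {"type":"object","properties":{"plan":{"type":"array","items":{"type":"array","items":{"type":"array","items":{"type":"number"}}}},"squeeze":{"type":"number"}},"required":["plan"]}

```bash
mkdir -p pics; ls; cat > h.py <<'E'
import numpy as np, cv2
from station import sensors,get_image,ctrl,models
def save(cam,name,crop=None,scale=1):
    im=get_image(cam); f=im["frame"][:,:,::-1]
    if crop: f=f[crop[1]:crop[3],crop[0]:crop[2]]
    if scale!=1: f=cv2.resize(f,None,fx=scale,fy=scale,interpolation=cv2.INTER_CUBIC)
    cv2.imwrite(f"pics/{name}.png",f); np.savez(f"pics/{name}.npz",**im); return im
def K(im):
    f=200/np.tan(np.radians(im["vfov"])/2); return f
def ray(im,u,v,z):
    f=K(im);R=np.array(im["R"]);t=np.array(im["t"])
    d=R.T@np.array([(u-im["cx"])/f,(v-im["cy"])/f,1]);c=-R.T@t
    return c+d*(z-c[2])/d[2]
def proj(im,X):
    f=K(im);p=np.array(im["R"])@np.array(X)+np.array(im["t"]);return np.array([im["cx"]+f*p[0]/p[2],im["cy"]+f*p[1]/p[2]])
E
python3 - <<'E'
from h import *
np.set_printoptions(precision=1,suppress=True)
s=sensors.get_state();print(s)
for c in("top","side"):
    im=save(c,c+"0");print(c,im["vfov"],-np.array(im["R"]).T@np.array(im["t"]))
    for l in("wide_block","narrow_block","wide_stand","narrow_stand","heater","well","bar_tab","slide_box","dropper","film_carton"):
        try:print(l,[(np.array(d["at"]).round(1).tolist(),round(d["score"],2)) for d in models.mark_of(c,l)[:2]])
        except Exception as e:print(l,e)
E
```

```text
pics
{'t': 0.0, 'joint_positions': array([ 1.2,  0.5,  1.3, -0. ,  1.3, -0.1]), 'qd': array([ 0., -0.,  0.,  0., -0., -0.]), 'effort': array([  0. , -88.2, -38.4,  -0. ,   0. ,   0. ]), 'ee_pos': array([164.7, 602.6, 230.7]), 'tcp_rot': array([ 0.2,  1.6, -0.2]), 'ft_force': array([-0.6, -0. , -0.2]), 'torque': array([ 0., -0., -0.]), 'finger_gap': 1.006183334172267}
top 45.32403822028738 [ 336.1   -8.1 1496.3]
wide_block [([532.9, 253.1, 52.5], 0.62)]
narrow_block [([573.0, 15.1, 50.4], 0.61)]
wide_stand [([529.1, 253.3, -1.0], 0.82)]
narrow_stand [([574.4, 19.7, -3.5], 0.59)]
heater [([534.9, -256.2, -1.5], 0.94)]
well [([572.0, -255.9, 55.5], 0.66)]
bar_tab [([465.9, -259.3, 123.2], 0.65), ([533.0, 251.3, 51.7], 0.55)]
slide_box [([589.0, 502.8, -2.8], 0.91), ([722.7, 276.5, 3.1], 0.63)]
dropper [([723.0, 277.0, -0.8], 0.41)]
film_carton [([576.4, -501.3, -1.5], 0.75)]
side 55.348902384181095 [ 436.3 1114.5  839.1]
wide_block [([529.7, 256.9, 52.0], 0.68)]
narrow_block [([575.7, 15.8, 52.1], 0.83)]
wide_stand [([527.3, 258.1, -1.5], 0.7)]
narrow_stand [([573.8, 15.8, -0.8], 0.96)]
heater [([537.3, -259.5, 4.8], 0.91)]
well [([574.1, -258.7, 51.7], 0.62)]
bar_tab []
slide_box [([593.7, 502.5, 1.7], 0.71), ([461.6, -260.0, 126.1], 0.69)]
dropper [([721.4, 279.6, -0.8], 0.7)]
film_carton [([580.7, -503.3, 1.3], 0.64)]
```

View pics/top0.png

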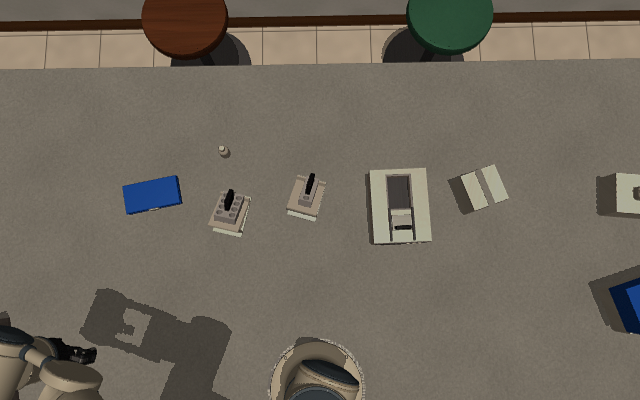

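View pics/side0.png

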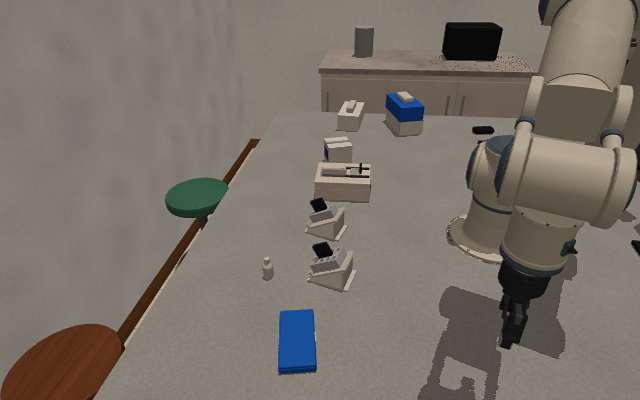

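Top view: the wide block (two rows of holes, plate at about (229,200)) sits on its stand around (230,212) with a yaw of a few degrees. The narrow block is at (308,190), the heater at (400,205) with the bar tab at (402,228), and the dropper at (223,151). The side view agrees. Next I move in closer for a wrist view.

```bash
cat >> h.py <<'E'
from scipy.spatial.transform import Rotation as Ro
def Rt(yaw,tilt=0):
    """tool R: yaw deg; tilt deg = lean of block z toward +x. tool x=-blockz, y=blocky, z=blockx"""
    B=(Ro.from_euler('z',yaw,degrees=True)*Ro.from_euler('y',tilt,degrees=True)).as_matrix()
    return Ro.from_matrix(np.column_stack([-B[:,2],B[:,1],B[:,0]]))
def cur():
    s=sensors.get_state();return np.array(s["ee_pos"]),Ro.from_rotvec(s["tcp_rot"]),s
def plan(pos,R,claw,step=45,astep=8,dec=4):
    p,r,s=cur();dv=np.array(pos)-p;w=(r.inv()*R).as_rotvec(degrees=True)
    n=max(1,int(np.ceil(max(np.linalg.norm(dv)/step,np.linalg.norm(w)/astep))))
    print("rows",n,"dist",np.linalg.norm(dv).round(1),"ang",np.linalg.norm(w).round(2))
    out=[]
    for i in range(n):
        ri=r*Ro.from_rotvec(w*i/n,degrees=True)
        d=ri.inv().apply(dv/n)/1000
        out.append([round(float(x),dec) for x in d]+[round(float(x),2) for x in w/n]+[claw])
    for o in out: print(o)
E
python3 - <<'E'
from h import *
p,r,s=cur();print(r.as_matrix().round(3))
plan([490,262,310],Rt(-12),100,step=40)
E
```

```text
[[-0.     0.264  0.965]
 [-0.     0.965 -0.264]
 [-1.    -0.    -0.   ]]
rows 12 dist 477.7 ang 3.29
[-0.0066, -0.0203, 0.0336, -0.27, -0.0, 0.0, 100]
[-0.0066, -0.0204, 0.0335, -0.27, -0.0, 0.0, 100]
[-0.0066, -0.0206, 0.0334, -0.27, -0.0, 0.0, 100]
[-0.0066, -0.0207, 0.0333, -0.27, -0.0, 0.0, 100]
[-0.0066, -0.0209, 0.0332, -0.27, -0.0, 0.0, 100]
[-0.0066, -0.0211, 0.0331, -0.27, -0.0, 0.0, 100]
[-0.0066, -0.0212, 0.033, -0.27, -0.0, 0.0, 100]
[-0.0066, -0.0214, 0.0329, -0.27, -0.0, 0.0, 100]
[-0.0066, -0.0215, 0.0328, -0.27, -0.0, 0.0, 100]
[-0.0066, -0.0217, 0.0327, -0.27, -0.0, 0.0, 100]
[-0.0066, -0.0218, 0.0326, -0.27, -0.0, 0.0, 100]
[-0.0066, -0.022, 0.0325, -0.27, -0.0, 0.0, 100]
```

Call:
{"fn": "jog_arm", "kwargs": {"plan": [[[-0.0066, -0.021, 0.033, -0.27, 0, 0, 100], [-0.0066, -0.021, 0.033, -0.27, 0, 0, 100], [-0.0066, -0.021, 0.033, -0.27, 0, 0, 100], [-0.0066, -0.021, 0.033, -0.27, 0, 0, 100], [-0.0066, -0.021, 0.033, -0.27, 0, 0, 100]]]}}

```text
t: 1.6
ee_pos: [298.4, 458.1, 264.7]
tcp_rot: [0.191, 1.562, -0.19]
ft_force: [1.2, 0.4, -0.2]
finger_gap: 0.998
```

Call:
{"fn": "jog_arm", "kwargs": {"plan": [[[-0.0066, -0.021, 0.033, -0.27, 0, 0, 100], [-0.0066, -0.021, 0.033, -0.27, 0, 0, 100], [-0.0066, -0.021, 0.033, -0.27, 0, 0, 100], [-0.0066, -0.021, 0.033, -0.27, 0, 0, 100], [-0.0066, -0.021, 0.033, -0.27, 0, 0, 100]]]}}

```text
t: 2.1
ee_pos: [434.7, 317.7, 297.7]
tcp_rot: [0.172, 1.564, -0.172]
ft_force: [-0.1, 0.7, 0.9]
finger_gap: 1.003
```

```bash
python3 - <<'E'
from h import *
im=save("wrist","w1");p,r,s=cur()
print(p.round(1),s["t"],r.as_matrix().round(3),im["vfov"],(-np.array(im["R"]).T@np.array(im["t"])).round(1))
for l in("wide_block","wide_stand","bar_tab"):print(l,[(np.array(d["at"]).round(1).tolist(),round(d["score"],2)) for d in models.mark_of("wrist",l)[:2]])
E
```

```text
[438.7 314.6 298.7] 2.15 [[ 0.003  0.219  0.976]
 [-0.001  0.976 -0.219]
 [-1.     0.     0.003]] 64.2605553274733 [361.7 334.4 441.1]
wide_block [([533.7, 254.1, 54.2], 0.78)]
wide_stand [([528.1, 261.1, 1.9], 0.55)]
bar_tab []
```

View pics/w1.png

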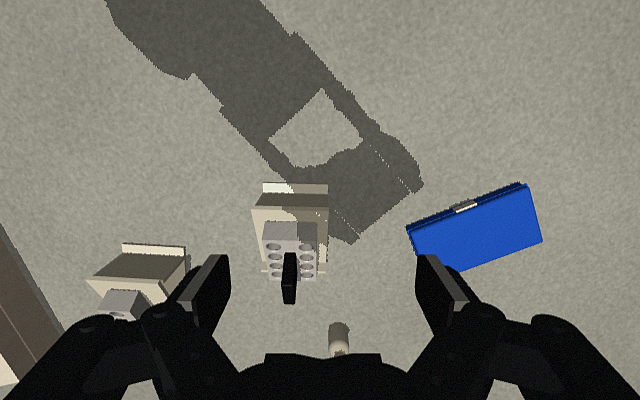

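The wrist view shows the stand and block at (250–330, 180–300), nearly square to the image, so the stand yaw is close to the tool's −12.6°. I need a crop to pick out the corners.

```bash
python3 - <<'E'
import cv2,numpy as np
f=np.load("pics/w1.npz")["frame"][:,:,::-1][170:310,235:345]
f=cv2.convertScaleAbs(cv2.resize(f,None,fx=4,fy=4,interpolation=cv2.INTER_CUBIC),alpha=1.4)
cv2.imwrite("pics/w1c.png",f)
E
```

```text
(no output)
```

View pics/w1c.png

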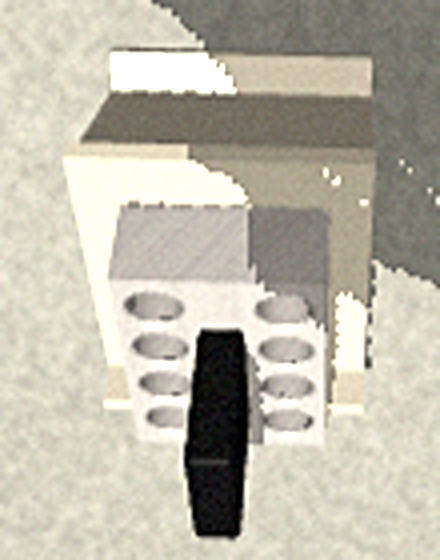

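```bash
cat > fit.py <<'E'
from h import *
from scipy.optimize import least_squares
im=dict(np.load("pics/w1.npz"))
P=[(-48,-32,0,328,209),(-48,32,0,119,206),(-48,32,30,112,281),(-48,-32,30,326,281),(48,32,30,138,440),(48,-32,30,324,443),
(-25,7,75,187,460),(-25,-7,75,245,460),(25,7,75,196,537),(25,-7,75,240,537),(-25,7,30,197,330),(-25,-7,30,243,330)]
P=np.array(P,float);X=P[:,:3].copy();uv=P[:,3:]/4+[235,170]
def sgn(a,s):
    X2=X.copy(); X2[:,1]*=s
    R=Ro.from_euler('z',a[3],degrees=True)*Ro.from_euler('y',a[4],degrees=True)
    return (np.array([proj(im,R.apply(x)+a[:3]) for x in X2])-uv)
for s in (1,-1):
    r=least_squares(lambda a:np.append(sgn(a,s).ravel(),[(a[4]-30)/1]),[532,255,52,-12,30],loss='soft_l1')
    print(s,r.x.round(2),r.cost.round(2)); e=sgn(r.x,s);print(e.round(1).tolist())
E
python3 fit.py
```

```text
1 [543.35 249.74  31.88 -11.45  29.45] 360.49
[[-53.0, 1.1], [48.5, 0.9], [50.0, 1.1], [-55.3, 2.1], [46.0, 0.1], [-44.4, 0.1], [10.6, -0.9], [-15.7, -0.7], [11.6, -1.4], [-10.1, -1.2], [10.0, -0.3], [-12.3, -0.1]]
-1 [536.91 254.41  44.51 -13.83  29.88] 5.01
[[-0.2, -0.3], [1.0, -0.6], [-0.6, 0.4], [-0.3, 1.4], [1.0, 0.2], [-0.1, 0.3], [-0.6, 0.1], [-2.8, 0.3], [0.2, -0.2], [0.3, 0.0], [0.5, -0.7], [0.3, -0.5]]
```

```bash
cat >> fit.py <<'E'
print("base corners")
c=[ray(im,235+u/4,170+v/4,0) for u,v in((110,50),(372,57),(106,408),(363,413))]
for q in c:print(q.round(1))
print(np.linalg.norm(c[0]-c[1]),np.linalg.norm(c[2]-c[3]),np.linalg.norm(c[0]-c[2]),np.mean(c,0))
for z in(44,48,50,52,54):
    r=least_squares(lambda a:np.append(sgn(a,-1).ravel(),[(a[4]-30)/.3,(a[2]-z)/.1]),[532,255,52,-12,30],loss='soft_l1')
    print(z,r.x.round(2),r.cost.round(2))
E
python3 fit.py | tail -11
```

```text
base corners
[454.5 226.    0. ]
[477.4 316.8   0. ]
[593.3 185.2   0. ]
[617.3 282.7   0. ]
93.65464263514006 100.48488058692581 144.6926139267353 [535.62207315 252.66094523   0.        ]
44 [537.13 254.31  44.   -13.84  29.97] 5.04
48 [534.97 255.2   48.   -13.81  30.  ] 5.47
50 [533.87 255.64  50.   -13.79  30.02] 6.15
52 [532.78 256.09  51.99 -13.76  30.04] 7.09
54 [531.7  256.55  53.99 -13.75  30.05] 8.28
```

```bash
cat >> h.py <<'E'
def blk(o,yaw,tilt,h,claw,**k):
    B=Ro.from_euler('z',yaw,degrees=True)*Ro.from_euler('y',tilt,degrees=True)
    p=np.array(o)+B.apply([0,0,h]);print("target",p.round(1));plan(p,Rt(yaw,tilt),claw,**k)
E
python3 - <<'E'
from h import *
blk([533.9,255.6,50],-13.8,30,150,80,step=40,astep=6)
E
```

```text
target [606.7 237.7 179.9]
rows 6 dist 223.8 ang 30.02
[0.0196, -0.0068, 0.031, 0.18, 5.0, 0.05, 80]
[0.0168, -0.0067, 0.0326, 0.18, 5.0, 0.05, 80]
[0.0139, -0.0066, 0.034, 0.18, 5.0, 0.05, 80]
[0.0108, -0.0065, 0.0351, 0.18, 5.0, 0.05, 80]
[0.0077, -0.0064, 0.0359, 0.18, 5.0, 0.05, 80]
[0.0046, -0.0063, 0.0365, 0.18, 5.0, 0.05, 80]
```

Call:
{"fn": "jog_arm", "kwargs": {"plan": [[[0.0196, -0.0068, 0.031, 0.2, 5, 0, 80], [0.0168, -0.0067, 0.0326, 0.2, 5, 0, 80], [0.0139, -0.0066, 0.034, 0.2, 5, 0, 80], [0.0108, -0.0065, 0.0351, 0.2, 5, 0, 80], [0.0077, -0.0064, 0.0359, 0.2, 5, 0, 80]]]}}

```text
t: 2.8
ee_pos: [578.1, 252.5, 198.8]
tcp_rot: [0.234, 2.0, -0.153]
ft_force: [-0.1, 0.8, 1.3]
finger_gap: 0.797
```

Call:
{"fn": "jog_arm", "kwargs": {"plan": [[[0.0046, -0.0063, 0.0365, 0, 5, 0, 80], [0, 0, 0, 0, 0, 0, 80], [0, 0, 0, 0, 0, 0, 80]]]}}

```text
t: 3.1
ee_pos: [606.0, 238.9, 177.7]
tcp_rot: [0.245, 2.086, -0.148]
ft_force: [-1.3, 0.3, 1.1]
finger_gap: 0.798
```

```bash
python3 - <<'E'
from h import *
im=save("wrist","w2");p,r,s=cur()
print(p.round(1),s["t"],(-np.array(im["R"]).T@np.array(im["t"])).round(1))
for c in("wrist","top","side"):
  for l in("wide_block",):print(c,l,[(np.array(d["at"]).round(1).tolist(),round(d["score"],2)) for d in models.mark_of(c,l)[:2]])
blk([533.9,255.6,50],-13.8,30,150,80,step=40,astep=6)
E
```

```text
[605.8 239.5 179.6] 3.15 [613.2 238.6 339.8]
wrist wide_block [([532.7, 252.3, 56.7], 0.8)]
top wide_block [([532.9, 253.1, 52.5], 0.62)]
side wide_block [([529.7, 256.9, 52.0], 0.68)]
target [606.7 237.7 179.9]
rows 1 dist 3.0 ang 0.41
[0.0011, -0.0017, 0.0022, 0.22, 0.15, 0.31, 80]
```

View pics/w2.png

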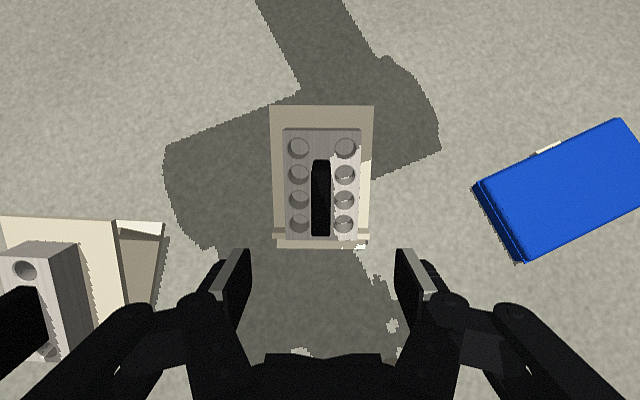

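The second wrist view shows the block top square to the image: corners at about (283,128), (361,129), (285,238) and (366,240), with the plate ending at (312–330, 236). I'll fit both views together.

```bash
cat > fit2.py <<'E'
from fit import *
im2=dict(np.load("pics/w2.npz"))
Q=np.array([(-48,-32,30,283,128.5),(-48,32,30,361,129),(48,-32,30,285,238),(48,32,30,366,240),(25,-7,75,312,236),(25,7,75,330.5,236)],float)
def e2(a):
    R=Ro.from_euler('z',a[3],degrees=True)*Ro.from_euler('y',a[4],degrees=True)
    return np.array([proj(im2,R.apply(x)+a[:3]) for x in Q[:,:3]])-Q[:,3:]
for w in(0,1):
    r=least_squares(lambda a:np.concatenate([w*sgn(a,-1).ravel(),e2(a).ravel(),[(a[4]-30)/.3]]),[532,255,52,-12,30],loss='soft_l1')
    print("J",r.x.round(2),r.cost.round(2),e2(r.x).round(1).tolist())
E
python3 fit2.py|grep J
```

```text
J [531.16 256.72  54.27 -14.11  29.99] 8.93 [[-0.6, 0.0], [1.5, 0.1], [0.8, 0.8], [-8.1, -0.6], [-0.3, -0.2], [0.3, 0.0]]
J [531.25 256.66  54.34 -13.95  30.03] 17.78 [[-0.7, 0.2], [1.4, 0.1], [0.9, 1.0], [-8.0, -0.5], [-0.1, 0.0], [0.5, 0.2]]
```

```bash
python3 - <<'E'
from h import *
blk([531.5,256.6,54],-14,30,39,80,step=30,astep=6)
E
```

```text
target [550.4 251.9  87.8]
rows 4 dist 109.9 ang 0.59
[0.0275, -0.0002, -0.0006, 0.1, 0.04, 0.1, 80]
[0.0275, -0.0002, -0.0006, 0.1, 0.04, 0.1, 80]
[0.0275, -0.0003, -0.0005, 0.1, 0.04, 0.1, 80]
[0.0275, -0.0003, -0.0005, 0.1, 0.04, 0.1, 80]
```

Call:
{"fn": "jog_arm", "kwargs": {"plan": [[[0.0275, 0, -0.0005, 0.1, 0, 0.1, 80], [0.0275, 0, -0.0005, 0.1, 0, 0.1, 80], [0.0275, 0, -0.0005, 0.1, 0, 0.1, 80], [0.0275, 0, -0.0005, 0.1, 0, 0.1, 80], [0, 0, 0, 0, 0, 0, 80]]]}}

```text
t: 3.8
ee_pos: [548.1, 252.3, 85.2]
tcp_rot: [0.254, 2.085, -0.15]
ft_force: [-0.5, 0.6, 0.9]
finger_gap: 0.798
```

Call:
{"fn": "jog_arm", "kwargs": {"plan": [[[0, 0, 0, 0, 0, 0, 0], [0, 0, 0, 0, 0, 0, 0], [0, 0, 0, 0, 0, 0, 0], [0, 0, 0, 0, 0, 0, 0], [0, 0, 0, 0, 0, 0, 0]]], "squeeze": 60}}

```text
t: 4.3
ee_pos: [552.1, 251.4, 86.5]
tcp_rot: [0.257, 2.081, -0.15]
ft_force: [1.9, -2.5, 6.5]
finger_gap: 0.156
```

Call:
{"fn": "jog_arm", "kwargs": {"plan": [[[0, 0, 0, 0, 0, 0, 0], [0, 0, 0, 0, 0, 0, 0], [0, 0, 0, 0, 0, 0, 0], [0, 0, 0, 0, 0, 0, 0], [0, 0, 0, 0, 0, 0, 0]]]}}

```text
t: 4.8
ee_pos: [552.1, 251.4, 86.5]
tcp_rot: [0.257, 2.081, -0.15]
ft_force: [1.4, -2.2, 7.2]
finger_gap: 0.157
```

```bash
python3 - <<'E'
from h import *
p,r,s=cur();print(p.round(1),s["t"],s["ft_force"].round(1),s["torque"].round(2),s["finger_gap"])
print((Rt(-14,30).inv()*r).as_rotvec(degrees=True).round(2))
B=Ro.from_euler('z',-14,degrees=True)*Ro.from_euler('y',30,degrees=True)
print("tcp in block",B.inv().apply(p-[531.5,256.6,54]).round(1))
E
```

```text
[552.1 251.4  86.5] 4.8 [ 1.4 -2.2  7.2] [-0.1  -0.02  0.15] 0.15711651854875286
[ 0.12 -0.08  0.03]
tcp in block [ 2.2 -0.  38.7]
```

```bash
python3 - <<'E'
from h import *
p,r,s=cur()
# simulate after lift
d=r.apply([-1,0,0]); q=p+120*d
def planfrom(p,r,pos,R,n):
    dv=np.array(pos)-p;w=(r.inv()*R).as_rotvec(degrees=True);print(w)
    for i in range(n):
        ri=r*Ro.from_rotvec(w*i/n,degrees=True);print((ri.inv().apply(dv/n)/1000).round(4),(w/n).round(2))
print(q)
planfrom(q,r,[620,150,260],Rt(-6,0),5)
planfrom(np.array([620,150,260]),Rt(-6,0),[650,-250,320],Rt(3,0),10)
E
```

```text
[610.15490403 236.87533332 190.4669978 ]
[ -7.94035324 -29.87117603  -2.08742489]
[-0.0151 -0.0164 -0.0016] [-1.59 -5.97 -0.42]
[-0.0151 -0.0165 -0.0005] [-1.59 -5.97 -0.42]
[-0.015  -0.0166  0.0006] [-1.59 -5.97 -0.42]
[-0.0147 -0.0167  0.0017] [-1.59 -5.97 -0.42]
[-0.0144 -0.0169  0.0028] [-1.59 -5.97 -0.42]
[-9.  0.  0.]
[-0.006  -0.0395  0.0072] [-0.9  0.   0. ]
[-0.006  -0.0396  0.0065] [-0.9  0.   0. ]
[-0.006  -0.0397  0.0059] [-0.9  0.   0. ]
[-0.006  -0.0398  0.0053] [-0.9  0.   0. ]
[-0.006  -0.0398  0.0047] [-0.9  0.   0. ]
[-0.006  -0.0399  0.004 ] [-0.9  0.   0. ]
[-0.006  -0.04    0.0034] [-0.9  0.   0. ]
[-0.006  -0.04    0.0028] [-0.9  0.   0. ]
[-0.006  -0.0401  0.0022] [-0.9  0.   0. ]
[-0.006  -0.0401  0.0015] [-0.9  0.   0. ]
```

Call:
{"fn": "jog_arm", "kwargs": {"plan": [[[-0.01, 0, 0, 0, 0, 0, 0], [-0.02, 0, 0, 0, 0, 0, 0], [-0.03, 0, 0, 0, 0, 0, 0], [-0.03, 0, 0, 0, 0, 0, 0], [-0.03, 0, 0, 0, 0, 0, 0]]]}}

```text
t: 5.3
ee_pos: [610.3, 236.7, 191.1]
tcp_rot: [0.257, 2.082, -0.15]
ft_force: [0.5, 0.1, -5.1]
finger_gap: 0.151
```

Lifted, with the expected load of about 4–5 N and the gap holding. Next I level the block and carry it over.

Call:
{"fn": "jog_arm", "kwargs": {"plan": [[[-0.015, -0.016, -0.0016, -1.6, -5.97, -0.42, 0], [-0.015, -0.0165, -0.0005, -1.6, -5.97, -0.42, 0], [-0.015, -0.0165, 0.0006, -1.6, -5.97, -0.42, 0], [-0.0147, -0.0167, 0.0017, -1.6, -5.97, -0.42, 0], [-0.0144, -0.017, 0.0028, -1.6, -5.97, -0.42, 0]]]}}

```text
t: 5.8
ee_pos: [619.8, 149.8, 260.4]
tcp_rot: [0.08, 1.566, -0.081]
ft_force: [1.2, 0.4, -4.2]
finger_gap: 0.152
```

Call:
{"fn": "jog_arm", "kwargs": {"plan": [[[-0.006, -0.0395, 0.007, -0.9, 0, 0, 0], [-0.006, -0.0395, 0.0065, -0.9, 0, 0, 0], [-0.006, -0.0395, 0.006, -0.9, 0, 0, 0], [-0.006, -0.04, 0.005, -0.9, 0, 0, 0], [-0.006, -0.04, 0.0047, -0.9, 0, 0, 0]]]}}

```text
t: 6.3
ee_pos: [634.2, -51.3, 289.7]
tcp_rot: [0.019, 1.573, -0.019]
ft_force: [0.9, 0.5, -4.4]
finger_gap: 0.152
```

Call:
{"fn": "jog_arm", "kwargs": {"plan": [[[-0.006, -0.04, 0.004, -0.9, 0, 0, 0], [-0.006, -0.04, 0.0034, -0.9, 0, 0, 0], [-0.006, -0.04, 0.0028, -0.9, 0, 0, 0], [-0.006, -0.04, 0.002, -0.9, 0, 0, 0], [0, 0, 0, 0, 0, 0, 0]]]}}

```text
t: 6.8
ee_pos: [646.4, -214.9, 313.8]
tcp_rot: [-0.028, 1.572, 0.025]
ft_force: [0.8, 0.2, -3.8]
finger_gap: 0.152
```

```bash
python3 - <<'E'
from h import *
im=save("wrist","w3");p,r,s=cur()
print(p.round(1),s["t"],r.as_matrix().round(3),(-np.array(im["R"]).T@np.array(im["t"])).round(1))
for l in("heater","well","bar_tab","wide_block"):print(l,[(np.array(d["at"]).round(1).tolist(),round(d["score"],2)) for d in models.mark_of("wrist",l)[:2]])
E
```

```text
[ 646.2 -212.3  313.3] 6.85 [[-0.002 -0.035  0.999]
 [-0.     0.999  0.035]
 [-1.    -0.    -0.002]] [ 571.9 -216.9  457.3]
heater [([535.6, -256.1, 2.9], 0.93)]
well [([570.0, -258.1, 51.7], 0.91)]
bar_tab []
wide_block [([646.9, -217.0, 277.9], 0.88)]
```

View pics/w3.png

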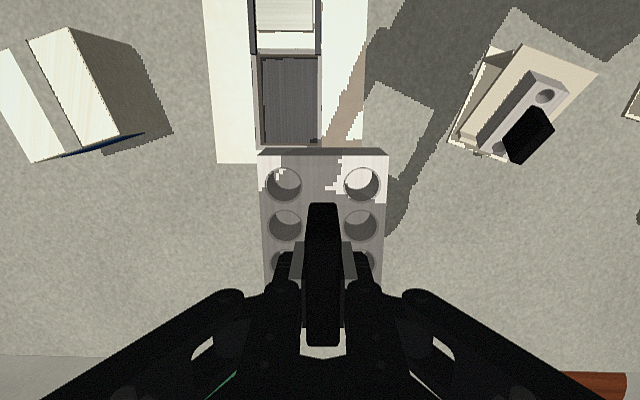

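Call:
{"fn": "jog_arm", "kwargs": {"plan": [[[0, -0.01, 0.03, 0, 0, 0, 0], [0, -0.01, 0.03, 0, 0, 0, 0], [0, 0, 0, 0, 0, 0, 0], [0, 0, 0, 0, 0, 0, 0]]]}}

```text
t: 7.45
ee_pos: [707.4, -226.3, 312.2]
tcp_rot: [-0.03, 1.573, 0.031]
ft_force: [-0.6, 0.9, -4.0]
finger_gap: 0.16
```

```bash
python3 - <<'E'
from h import *
im=save("wrist","w4",(200,0,400,200),3);p,r,s=cur()
print(p.round(1),s["t"],r.as_matrix().round(3),(-np.array(im["R"]).T@np.array(im["t"])).round(1))
for l in("well","wide_block"):print(l,[(np.array(d["at"]).round(1).tolist(),round(d["score"],2)) for d in models.mark_of("wrist",l)[:2]])
E
```

```text
[ 706.9 -226.3  312.6] 7.5 [[-0.003 -0.039  0.999]
 [ 0.     0.999  0.039]
 [-1.     0.    -0.003]] [ 633.1 -229.   455.8]
well [([571.4, -260.3, 52.4], 0.69)]
wide_block [([572.9, -256.3, 50.9], 0.61), ([709.1, -227.7, 275.8], 0.59)]
```

View pics/w4.png

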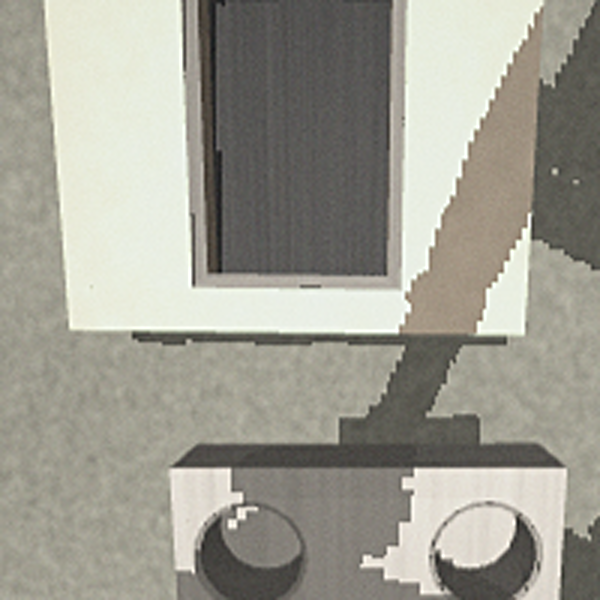

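```bash
cat > fit3.py <<'E'
from h import *
from scipy.optimize import least_squares
im=dict(np.load("pics/w4.npz"))
c=lambda u,v:ray(im,200+u/3-.33,v/3-.33,85)
H=[(70,330,'p',110,-85),(526,336,'p',110,85),(193,287,'p',94.5,-38.5),(402,287,'p',94.5,38.5),
   (45,0,'y',-85),(545,0,'y',85),(183,0,'y',-38.5),(405,0,'y',38.5)]
pts=[c(h[0],h[1]) for h in H]
for q in pts:print(q.round(1),end=' ')
def res(a):
    o=[]
    R=Ro.from_euler('z',-a[2],degrees=True)
    for h,q in zip(H,pts):
        l=R.apply(q-[a[0],a[1],85])
        if h[2]=='p':o+=[l[0]-h[3],l[1]-h[4]]
        else:o.append(l[1]-h[3])
    return np.array(o)
r=least_squares(res,[535,-257,3],loss='soft_l1');hx,hy,hyaw=r.x
print("\nheater",r.x.round(2),res(r.x).round(1).tolist())
print("well",(r.x[:2]+40*np.array([np.cos(np.radians(hyaw)),np.sin(np.radians(hyaw))])).round(1))
P=[(-48,-32,0,192,445),(-48,32,0,540,445),(-48,-32,30,172,467),(-48,32,30,566,467)]
def rb(a):
    R=Ro.from_euler('z',a[3],degrees=True)*Ro.from_euler('y',a[4],degrees=True)
    return np.concatenate([proj(im,R.apply(x[:3])+a[:3])-[200+x[3]/3-.33,x[4]/3-.33] for x in P])
b=least_squares(lambda a:np.append(rb(a),a[4]/.5),[705,-226,274,2,0]).x
p,rr,s=cur();print("block",b.round(2),rb(b).round(1),"tcp",p.round(1)," block in tool xyz",rr.inv().apply(b[:3]-p).round(1))
E
python3 fit3.py
```

```text
[ 647.9 -340.    85. ] [ 643.3 -169.3   85. ] [ 630.7 -293.8   85. ] [ 627.7 -216.6   85. ] [ 539.4 -342.9   85. ] [ 532.7 -172.5   85. ] [ 537.6 -295.9   85. ] [ 534.6 -220.2   85. ] 
heater [ 535.21 -257.87    1.64] [0.2, -0.3, 0.6, 0.4, -0.1, -0.2, -0.9, 0.1, -0.1, 0.4, 0.5, -0.9]
well [ 575.2 -256.7]
block [ 7.0677e+02 -2.2616e+02  2.7443e+02  2.2600e+00 -2.8000e-01] [ 2.3 -0.7 -1.2 -0.7 -1.6  0.6  0.7  0.6] tcp [ 706.6 -226.6  313.2]  block in tool xyz [38.8  0.4  0.2]
```

```bash
python3 - <<'E'
from h import *
plan([574.5,-257.4,150],Rt(1.64),0,step=42)
E
```

```text
rows 6 dist 212.2 ang 0.58
[0.0272, -0.0043, -0.0221, 0.09, -0.02, -0.0, 0]
[0.0272, -0.0043, -0.0221, 0.09, -0.02, -0.0, 0]
[0.0272, -0.0044, -0.0222, 0.09, -0.02, -0.0, 0]
[0.0272, -0.0044, -0.0222, 0.09, -0.02, -0.0, 0]
[0.0272, -0.0044, -0.0222, 0.09, -0.02, -0.0, 0]
[0.0272, -0.0045, -0.0222, 0.09, -0.02, -0.0, 0]
```

Call:
{"fn": "jog_arm", "kwargs": {"plan": [[[0.02, -0.0043, -0.0221, 0.1, 0, 0, 0], [0.025, -0.0043, -0.0221, 0.1, 0, 0, 0], [0.0272, -0.0044, -0.0222, 0.1, 0, 0, 0], [0.0272, -0.0044, -0.0222, 0.1, 0, 0, 0], [0.0272, -0.0044, -0.0222, 0.1, 0, 0, 0]]]}}

```text
t: 8.1
ee_pos: [595.5, -252.6, 186.3]
tcp_rot: [-0.024, 1.572, 0.023]
ft_force: [0.9, -0.3, -4.8]
finger_gap: 0.157
```

Call:
{"fn": "jog_arm", "kwargs": {"plan": [[[0.0272, -0.0044, -0.0222, 0, 0, 0, 0], [0.009, 0, 0, 0, 0, 0, 0], [0, 0, 0, 0, 0, 0, 0], [0, 0, 0, 0, 0, 0, 0]]]}}

```text
t: 8.5
ee_pos: [575.7, -258.1, 151.5]
tcp_rot: [-0.024, 1.571, 0.022]
ft_force: [1.1, -0.2, -3.9]
finger_gap: 0.154
```

```bash
python3 - <<'E'
from h import *
im=save("wrist","w5",(170,0,470,220),2.5);p,r,s=cur();print(s["ft_force"].round(1))
for c in("wrist","top","side"):print(c,[(np.array(d["at"]).round(1).tolist(),round(d["score"],2)) for d in models.mark_of(c,"wide_block")[:2]])
print(p.round(1));plan([574.5,-257.4,130],Rt(1.64),0,step=42)
E
```

```text
[-0.2 -0.2 -3.2]
wrist [([575.8, -260.6, 113.8], 0.55)]
top [([532.9, 253.1, 52.5], 0.62)]
side [([529.7, 256.9, 52.0], 0.68)]
[ 576.  -258.1  151.7]
rows 1 dist 21.3 ang 0.09
[0.0213, 0.0007, -0.0012, 0.06, -0.02, 0.06, 0]
```

View pics/w5.png

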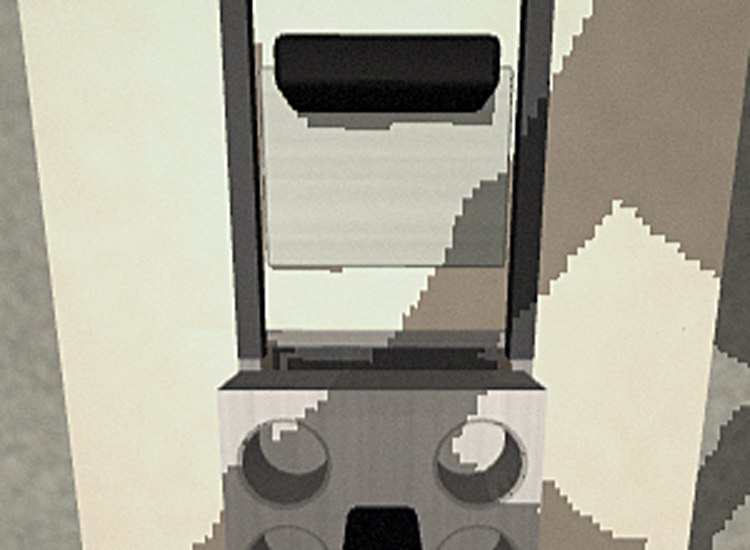

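```bash
python3 - <<'E'
from h import *
im=dict(np.load("pics/w5.npz"))
g=lambda u,v,z:ray(im,170+u/2.5-.3,v/2.5-.3,z)
def inh(q):return Ro.from_euler('z',-1.64,degrees=True).apply(q-[575.2,-256.7,0]).round(1)
for n,u,v,z in(("mouthL",240,358,85),("mouthR",537,358,85),("mouth-x mid",385,331,85),("botL",240,371,112.8),("botR",527,371,112.8),("topL",219,389,142.8),("topR",546,389,142.8),("tabtopL",275,38,123),("tabtopR",499,38,123),("plateL",270,266,93),("plateR",504,266,93),("railL",222,0,85),("railR",552,0,85)):
    print(n,inh(g(u,v,z)))
E
```

```text
mouthL [-46.8 -38.5  85. ]
mouthR [-46.9  39.4  85. ]
mouth-x mid [-53.8  -0.5  85. ]
botL [-47.5 -33.7 112.8]
botR [-47.5  31.9 112.8]
topL [-48.4 -32.5 142.8]
topR [-48.5  30.3 142.8]
tabtopL [-112.8  -21.8  123. ]
tabtopR [-112.8   21.2  123. ]
plateL [-70.1 -28.6  93. ]
plateR [-70.2  28.5  93. ]
railL [-129.1  -38.4   85. ]
railR [-129.2   38.    85. ]
```

The block is within about 1 mm of the well centre in the same image, so I nudge +1 mm in y and descend.

Call:
{"fn": "jog_arm", "kwargs": {"plan": [[[0.005, 0.001, 0.0004, 0, 0, 0, 0], [0.008, 0, 0, 0, 0, 0, 0], [0.008, 0, 0, 0, 0, 0, 0], [0.007, 0, 0, 0, 0, 0, 0], [0, 0, 0, 0, 0, 0, 0]]]}}

```text
t: 9.2
ee_pos: [574.5, -256.6, 120.8]
tcp_rot: [-0.022, 1.574, 0.024]
ft_force: [-0.3, -0.1, -4.4]
finger_gap: 0.152
```

Call:
{"fn": "jog_arm", "kwargs": {"plan": [[[0.003, 0, 0, 0, 0, 0, 0], [0.003, 0, 0, 0, 0, 0, 0], [0.003, 0, 0, 0, 0, 0, 0], [0.003, 0, 0, 0, 0, 0, 0], [0, 0, 0, 0, 0, 0, 0]]]}}

```text
t: 9.7
ee_pos: [574.9, -256.9, 109.9]
tcp_rot: [-0.023, 1.573, 0.023]
ft_force: [-0.3, 0.2, -3.9]
finger_gap: 0.153
```

Call:
{"fn": "jog_arm", "kwargs": {"plan": [[[0.003, 0, 0, 0, 0, 0, 0], [0.003, 0, 0, 0, 0, 0, 0], [0.003, 0, 0, 0, 0, 0, 0], [0.003, 0, 0, 0, 0, 0, 0], [0, 0, 0, 0, 0, 0, 0]]]}}

```text
t: 10.2
ee_pos: [574.9, -256.9, 97.8]
tcp_rot: [-0.023, 1.573, 0.023]
ft_force: [-0.1, -0.2, -4.4]
finger_gap: 0.156
```

Call:
{"fn": "jog_arm", "kwargs": {"plan": [[[0.001, 0, 0, 0, 0, 0, 0], [0.001, 0, 0, 0, 0, 0, 0], [0.001, 0, 0, 0, 0, 0, 0], [0, 0, 0, 0, 0, 0, 0]]]}}

```text
t: 10.6
ee_pos: [575.1, -257.0, 95.3]
tcp_rot: [-0.023, 1.572, 0.023]
ft_force: [-0.3, -0.2, -3.8]
finger_gap: 0.157
```

Call:
{"fn": "jog_arm", "kwargs": {"plan": [[[0.001, 0, 0, 0, 0, 0, 0], [0, 0, 0, 0, 0, 0, 0]]]}}

```text
t: 10.8
ee_pos: [575.3, -257.1, 95.1]
tcp_rot: [-0.023, 1.572, 0.023]
ft_force: [-1.9, 0.7, 7.1]
finger_gap: 0.161
```

Call:
{"fn": "jog_arm", "kwargs": {"plan": [[[0.001, 0, 0, 0, 0, 0, 0], [0, 0, 0, 0, 0, 0, 0]]]}}

```text
t: 11.0
ee_pos: [575.3, -257.1, 95.1]
tcp_rot: [-0.024, 1.571, 0.022]
ft_force: [-6.6, 3.3, 22.2]
finger_gap: 0.156
```

Firm contact at TCP z 95, which is the expected floor height within the grasp-height error. I'll release.

Call:
{"fn": "jog_arm", "kwargs": {"plan": [[[-0.001, 0, 0, 0, 0, 0, 0], [0, 0, 0, 0, 0, 0, 30], [0, 0, 0, 0, 0, 0, 50], [0, 0, 0, 0, 0, 0, 60], [0, 0, 0, 0, 0, 0, 60]]]}}

```text
t: 11.5
ee_pos: [575.1, -257.0, 94.2]
tcp_rot: [-0.023, 1.573, 0.023]
ft_force: [1.1, 0.3, -1.0]
finger_gap: 0.6
```

Call:
{"fn": "jog_arm", "kwargs": {"plan": [[[-0.02, 0, 0, 0, 0, 0, 60], [-0.04, 0, 0, 0, 0, 0, 60], [-0.04, 0, -0.02, 0, 0, 0, 60], [-0.03, 0, -0.02, 0, 0, 0, 60], [0, 0, 0, 0, 0, 0, 60]]]}}

```text
t: 12.0
ee_pos: [535.2, -259.1, 228.7]
tcp_rot: [-0.025, 1.568, 0.02]
ft_force: [0.3, 0.3, -1.2]
finger_gap: 0.597
```

```bash
python3 - <<'E'
from h import *
im=save("wrist","w6",(160,60,480,320),2.4);p,r,s=cur();print(p.round(1),s["t"],s["ft_force"].round(1))
for c in("wrist","top","side"):
  if c!="wrist":save(c,c+"6")
  for l in("wide_block","bar_tab"):print(c,l,[(np.array(d["at"]).round(1).tolist(),round(d["score"],2)) for d in models.mark_of(c,l)[:2]])
E
```

```text
[ 535.4 -258.7  226.6] 12.05 [0.1 0.5 0.4]
wrist wide_block [([573.9, -256.3, 58.0], 0.59)]
wrist bar_tab [([462.7, -259.9, 121.7], 0.85)]
top wide_block [([577.7, -262.1, 55.8], 0.72)]
top bar_tab [([467.5, -260.1, 120.7], 0.42), ([579.5, -500.4, -1.9], 0.15)]
side wide_block [([572.9, -258.0, 53.3], 0.73)]
side bar_tab [([464.3, -260.3, 125.1], 0.43)]
```

View pics/w6.png

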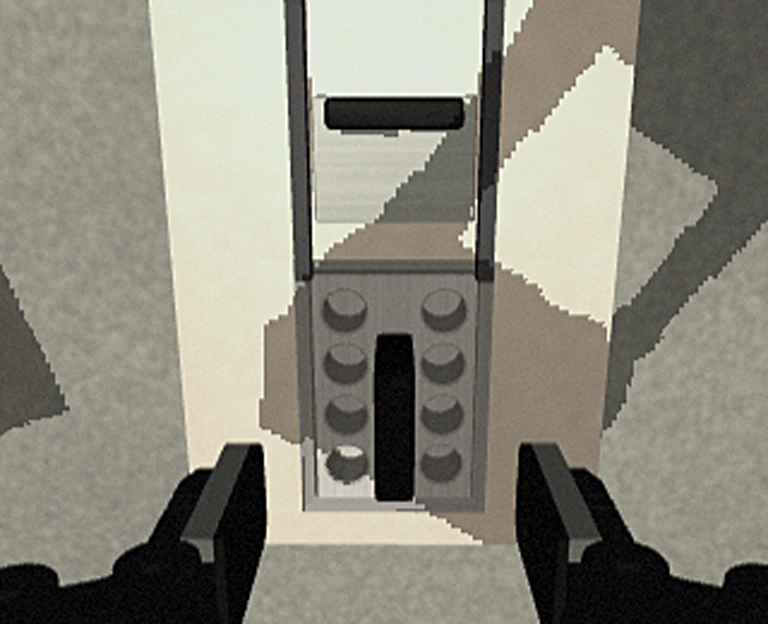

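The block sits evenly within the well's bevel on all sides (mouth (303–490, 265–510)), and the bar is drawn back with its tab at (394,112). Now I shut the fingers and go behind the tab to push.

```bash
python3 - <<'E'
from h import *
plan([421.3,-261.1,190],Rt(1.64),0,step=40)
E
```

```text
rows 3 dist 118.9 ang 0.18
[0.0113, 0.0001, -0.038, 0.02, -0.06, -0.01, 0]
[0.0113, 0.0001, -0.038, 0.02, -0.06, -0.01, 0]
[0.0112, 0.0001, -0.038, 0.02, -0.06, -0.01, 0]
```

Call:
{"fn": "jog_arm", "kwargs": {"plan": [[[0, 0, -0.038, 0, 0, 0, 0], [0.01, 0, -0.038, 0, 0, 0, 0], [0.012, 0, -0.038, 0, 0, 0, 0], [0.012, 0, 0, 0, 0, 0, 0], [0, 0, 0, 0, 0, 0, 0]]]}}

```text
t: 12.95
ee_pos: [420.2, -261.1, 189.5]
tcp_rot: [-0.021, 1.574, 0.023]
ft_force: [0.8, 0.4, -0.7]
finger_gap: -0.0
```

Call:
{"fn": "jog_arm", "kwargs": {"plan": [[[0.03, 0, 0, 0, 0, 0, 0], [0.03, 0, 0, 0, 0, 0, 0], [0.02, 0, 0, 0, 0, 0, 0], [0.009, 0, 0, 0, 0, 0, 0], [0, 0, 0, 0, 0, 0, 0]]]}}

```text
t: 13.45
ee_pos: [421.5, -261.3, 101.0]
tcp_rot: [-0.023, 1.574, 0.024]
ft_force: [-1.0, 0.4, 1.0]
finger_gap: 0.0
```

```bash
python3 - <<'E'
from h import *
p,r,s=cur();print(p.round(1),s["ft_force"].round(1),s["finger_gap"])
print("tcp in well frame",Ro.from_euler('z',-1.64,degrees=True).apply(p-[575.2,-256.7,0]).round(1))
E
```

```text
[ 421.5 -261.3  101. ] [-1.   0.4  1. ] 0.00010696058691900282
tcp in well frame [-153.8   -0.2  101. ]
```

Call:
{"fn": "jog_arm", "kwargs": {"plan": [[[0, 0, 0.012, 0, 0, 0, 0], [0, 0, 0.012, 0, 0, 0, 0], [0, 0, 0.01, 0, 0, 0, 0], [0, 0, 0.01, 0, 0, 0, 0], [0, 0, 0.01, 0, 0, 0, 0]]]}}

```text
t: 13.95
ee_pos: [476.2, -259.9, 101.8]
tcp_rot: [-0.024, 1.572, 0.023]
ft_force: [-2.3, -0.9, 1.0]
finger_gap: 0.001
```

Call:
{"fn": "jog_arm", "kwargs": {"plan": [[[0, 0, 0.003, 0, 0, 0, 0], [0, 0, 0.002, 0, 0, 0, 0], [0, 0, 0.001, 0, 0, 0, 0], [0, 0, 0, 0, 0, 0, 0]]]}}

```text
t: 14.35
ee_pos: [481.1, -259.7, 101.5]
tcp_rot: [-0.023, 1.572, 0.023]
ft_force: [0.2, -0.5, 0.5]
finger_gap: -0.001
```

Call:
{"fn": "jog_arm", "kwargs": {"plan": [[[0, 0, 0.0015, 0, 0, 0, 0], [0, 0, 0.0015, 0, 0, 0, 0], [0, 0, 0, 0, 0, 0, 0]]]}}

```text
t: 14.65
ee_pos: [483.6, -259.6, 101.5]
tcp_rot: [-0.023, 1.574, 0.023]
ft_force: [-6.1, -0.9, 3.3]
finger_gap: 0.001
```

Call:
{"fn": "jog_arm", "kwargs": {"plan": [[[0, 0, 0.0015, 0, 0, 0, 0], [0, 0, 0.001, 0, 0, 0, 0], [0, 0, 0, 0, 0, 0, 0]]]}}

```text
t: 14.95
ee_pos: [483.8, -259.5, 101.4]
tcp_rot: [-0.023, 1.578, 0.024]
ft_force: [-23.1, -6.4, 14.9]
finger_gap: -0.001
```

A hard stop at 23 N, close to the predicted home position (about 485). I'll back off, lift and check.

Call:
{"fn": "jog_arm", "kwargs": {"plan": [[[0, 0, -0.01, 0, 0, 0, 0], [0, 0, -0.02, 0, 0, 0, 0], [-0.03, 0, 0, 0, 0, 0, 0], [-0.04, 0, 0, 0, 0, 0, 0], [-0.04, 0, 0.02, 0, 0, 0, 0]]]}}

```text
t: 15.45
ee_pos: [475.1, -259.5, 212.7]
tcp_rot: [-0.021, 1.574, 0.023]
ft_force: [1.9, 0.0, 0.3]
finger_gap: 0.0
```

Call:
{"fn": "jog_arm", "kwargs": {"plan": [[[-0.01, 0, 0.03, 0, 0, 0, 0], [0, 0, 0.03, 0, 0, 0, 0], [0, 0, 0, 0, 0, 0, 0], [0, 0, 0, 0, 0, 0, 0]]]}}

```text
t: 15.85
ee_pos: [537.0, -257.8, 221.1]
tcp_rot: [-0.023, 1.573, 0.024]
ft_force: [-0.8, 0.2, 0.7]
finger_gap: -0.0
```

```bash
python3 - <<'E'
from h import *
im=save("wrist","w7",(160,60,480,320),2.4);p,r,s=cur();print(p.round(1),s["t"],s["ft_force"].round(1))
for c in("wrist","top","side"):
  if c!="wrist":save(c,c+"7")
  for l in("wide_block","bar_tab","narrow_block"):print(c,l,[(np.array(d["at"]).round(1).tolist(),round(d["score"],2)) for d in models.mark_of(c,l)[:1]])
for h in(-70.2,-35.2,-12-49.5+24):
    pass
for x in(-35.2,-38.7):print(x,[((proj(im,Ro.from_euler('z',1.64,degrees=True).apply([x,y,0])+[575.2,-256.7,93])-[160,60])*2.4).round(0).tolist() for y in(-29,29)])
E
```

```text
[ 536.3 -257.9  221. ] 15.9 [-0.4  0.2  0.6]
wrist wide_block [([573.8, -256.3, 58.5], 0.63)]
wrist bar_tab [([499.2, -261.4, 123.0], 0.84)]
wrist narrow_block [([576.3, 22.2, 53.5], 0.75)]
top wide_block [([576.1, -259.5, 55.0], 0.43)]
top bar_tab [([500.7, -255.2, 123.5], 0.67)]
top narrow_block [([574.3, 16.8, 54.8], 0.63)]
side wide_block [([572.6, -257.8, 54.3], 0.75)]
side bar_tab [([495.9, -259.7, 126.0], 0.46)]
side narrow_block [([576.1, 15.1, 51.8], 0.65)]
-35.2 [[311.0, 315.0], [468.0, 315.0]]
-38.7 [[311.0, 305.0], [468.0, 306.0]]
```

View pics/w7.png

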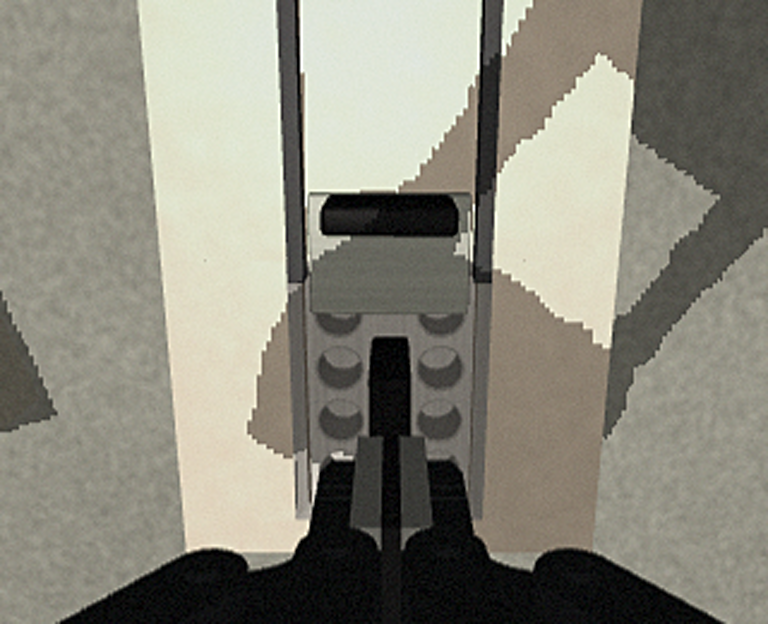

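The bar's front edge is at row 313, and home (12 mm over the block) predicts 313–315. The robot is clear, so I hand in.

```bash
python3 -c "
from station import ctrl;print(ctrl.sign_off())"
```

```text
the job is handed in; nothing more can be done
None
```

The wide block is seated in the heater's well with the retaining bar home over its edge, and the job is handed in. I carried the block from its stand by its grip plate, lowered it into the well and released it. Then I pushed the bar home with the shut fingers and moved clear. I last read the clock at 15.9 s of the 54 s allowed.

**Last checks:**
- **Block:** it sits evenly inside the well's bevel. The networks put its origin at about (574, −258, 56) mm; my fit for the well is (575, −257, 55) mm. The camera cannot settle height to 2.5 mm. The firm floor contact on lowering, near the expected height, is the better sign that it is right down.
- **Bar:** it met a hard stop at 23 N, well above its sliding force of a few newtons. Its front edge shows about 12 mm over the block, which is the home position. The networks put the tab's travel at 32 to 36 mm, which agrees with home within their error.
- **Robot:** fingers shut, 0–1 N on the wrist, touching nothing.
- **Bystanders:** the networks still find the narrow block where it was within their error, apart from one reading at the edge of the last wrist picture that was about 6 mm off. I never moved near the slide box, dropper or carton at low height, and I did not measure them again.

No check failed. The only real disagreement was the block's height on its stand: the first single-view fit gave 44 mm and the networks gave 52–57 mm. A second view settled it at 54 mm before I grasped.

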